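# Sort the left- and right-hand brackets into their trays

### The arm

A 7-joint arm with a two-finger parallel gripper is mounted at the origin on a cart in front of the work surface, level with it; the furniture and walls round the work are solid. World frame = base frame: x ahead of the robot, y to its left, z up, the work surface at z = 0. Lengths are in m, angles in rad, forces in N, time in s.
With the tool pointing down it reaches from about 0.35 to 0.9 m from the base axis. Payload 19.9 kg.
Tool frame: the origin (TCP) lies midway between the tips of the shut fingers; the grasp point (between the pads) lies 19 mm behind it (bot.grip_depth is the distance from the TCP to the grasp point, in m); z points along the fingers, y is the line along which they close (so a half turn about z gives the same grasp; the last joint's range is limited). The gripper opens to 94 mm and grips with 3 to 60 N. Pads are 16 mm wide; open, the fingers measure 119 mm over their backs; the gripper's body (75 mm by 177 mm) begins 78 mm behind the grasp point.
Start: joints at [1.103, 0.417, -0.01, 1.614, 0.005, 1.111, -0.053], TCP at [0.259, -0.569, 0.205] pointing down, gripper open.
Joint ranges: [-2.81, 2.81], [-0.39, 2.02], [-1.27, 1.25], [0.06, 2.57], [-1.19, 4.33], [0.19, 2], [-2.82, 2.82]. Speed limits (rad/s): [1.89, 1.89, 2.39, 2.39, 3.01, 3.01, 3.01].

### API

Orientations are given as [roll, pitch, yaw] about the fixed x, y, z axes, in that order (R = Rz(yaw) Ry(pitch) Rx(roll)).
In Python, from rig import bot gives the robot as it stands. The module is installed in compiled form; this text tells all that it offers.
- The arm moves only by the tool play_rows, never from a script. Its argument "deltas" is text: rows parted by semicolons, each of 7 numbers parted by spaces: the turn, a rotation vector about the tool's x, y, z in rad, then the shift along the tool's x, y, z in units of 25 mm (1.0 is 25 mm), then the closure in counts, from 0 (fully open) to 255 (shut). A call has 1 to 20 rows; each row is the pose to reach, as a shift and turn from the pose commanded when the call began, along the tool's axes at that moment; what a row does not reach only later rows make up. A row lasts 1/8 s, in which the tool goes at most 62.5 mm and 10.7 degrees, less where a joint would pass 70% of its speed; a pose out of reach is approached as far as the arm can. A call with a gripper value outside its range is refused whole. The fingers move at their own pace and stop on an object; "grip_force" is the grip in N (left out, the last holds). Time passes only in rows, so rows that repeat a pose let the fingers close. It gives the time, the measured TCP pose, the force, the opening and the grip force at its end, in the units of the state.
- bot.get_obs(): the state, without advancing time (a new reading comes with each control period).
- bot.capture(name): name is "scene" or "top" or "wrist"; returns a dict with "image" (480x640x3 uint8, red, green, blue), "vfov" (degrees; the focal length in pixels is half the picture's height over the tangent of half this angle, whatever the lens; pixels are square), "cx", "cy" (the principal point, pixels), "R" (3x3) and "t" (3): a world point X has camera coordinates R X + t; the wrist camera has in their place "mount" (4x4, takes a point from camera to tool coordinates, whose origin is the TCP and whose axes are the flange's). Camera axes: x right, y down, z forward; pixel columns grow to the right and rows downward; lengths in m; the calibration is good to about 2 mm. A picture is of the moment at which its call begins: read the wrist's pose just before it. There is no depth.
- bot.finish_job(): hands the job in; it is judged then, once.
The state is a dict: "t": time; "joint_positions": joint angles; "qd": joint speeds; "effort": joint torques, N m; "tool_pos": TCP position; "tool_rot": TCP orientation; "ft_force": force on the tool from outside, world axes, zero at the start; "moment": the same for the moment, N m; "grip_width": finger opening in m; "finger_force": force on a finger pad.
Only numpy, scipy, OpenCV 4.12 (cv2) and the standard library are available. Lean on these libraries where they do the work, as an engineer would, in place of code of your own. Each camera call takes 0.05 s, during which the arm holds its last target. There are 200 camera calls.

### The job

Lift the two mirror-image rack-guide brackets up and off their hooks and sort them: the left-hand bracket into the blue tray, the right-hand one into the yellow tray (stand a bracket with its windowed head end up and its flange towards you: the flange is on the left edge of a left-hand bracket). Lay each one flat on the tray floor, flange upwards, its head end towards the white-lipped head end of the tray, and slide it straight under the lip until the head edge stops against the end wall. Do not push away or knock over the two small bottles and the green-capped vial.

Things in the scene. Friction and masses are not known exactly. Their poses are not given: they have to be found in the camera images.
- left_bracket_center (a point): left-hand bracket, dark steel, 0.08 kg; point = centre of its plate, 100 long, 80 wide, 5 thick. Own axes: z along the length to the head end, y across the width, x normal to the plate, to the flange side. Flange: 5 thick, stands 35 mm off the plate face (x 2.5..37.5 mm) along the -y edge (middle at y -37.5 mm), z -50..+5 mm only.
- right_bracket_center (a point): right-hand bracket, dark steel, 0.08 kg; point = centre of its plate, 100 long, 80 wide, 5 thick. Own axes: z along the length to the head end, y across the width, x normal to the plate, to the flange side. Flange: 5 thick, stands 35 mm off the plate face (x 2.5..37.5 mm) along the +y edge (middle at y +37.5 mm), z -50..+5 mm only.
- left_bracket_head (a point): middle of the left-hand bracket's head edge, 50 mm along z from the plate centre. By a window through the plate it hangs on the hook: 28 wide, centred in y, 8 to 30 mm below this edge (8 mm bar above it; beside it two solid strips 26 mm wide, |y| 14..40 mm).
- right_bracket_head (a point): middle of the right-hand bracket's head edge, 50 mm along z from the plate centre. By a window through the plate it hangs on the hook: 28 wide, centred in y, 8 to 30 mm below this edge (8 mm bar above it; beside it two solid strips 26 mm wide, |y| 14..40 mm).
- left_bracket: the left-hand bracket again, origin in the middle of its tail edge, 50 mm below the plate centre. At the start it hangs upright (z up) on stand_1, its flange side (x) towards the stand's post.
- right_bracket: the right-hand bracket again, origin in the middle of its tail edge, 50 mm below the plate centre. At the start it hangs upright (z up) on stand_2, its flange side (x) towards the stand's post.
- blue_tray: blue tray, fixed, for the left-hand bracket; origin = centre of its underside; x along its 170 mm length, away from the head end (at x -85 mm, nearer the robot), y across its 110 mm width, z up. Floor top z 4 mm; inside x -81..81, y -51..51 mm; walls 12 mm high. At the head end a white lip covers x -81..-65 mm, underside z 14, top 17 mm.
- yellow_tray: yellow tray, fixed, for the right-hand bracket; origin = centre of its underside; x along its 170 mm length, away from the head end (at x -85 mm, nearer the robot), y across its 110 mm width, z up. Floor top z 4 mm; inside x -81..81, y -51..51 mm; walls 12 mm high. At the head end a white lip covers x -81..-65 mm, underside z 14, top 17 mm.
- stand_1: hook stand, fixed, holds the left-hand bracket. Origin at bench level under the hook's tip, x from tip to post (x 90..102 mm, 20 wide), z up. Hook: level strip 20 wide, 4 thick, top z 160 mm; tip at x 0..4 turned up to z 168. Plate hangs at x 16..24 mm, head edge z 168; it comes off along -x when lifted more than 8, less than 18 mm. Foot 130 x 90 x 10 mm.
- stand_2: hook stand, fixed, holds the right-hand bracket. Origin at bench level under the hook's tip, x from tip to post (x 90..102 mm, 20 wide), z up. Hook: level strip 20 wide, 4 thick, top z 160 mm; tip at x 0..4 turned up to z 168. Plate hangs at x 16..24 mm, head edge z 168; it comes off along -x when lifted more than 8, less than 18 mm. Foot 130 x 90 x 10 mm.
- wash_bottle_1: small white bottle with a blue band, 42 across, 92 high; a bystander, to be left standing where it is; origin at the centre of its underside
- wash_bottle_2: small white bottle with a dark red band, 42 across, 92 high; a bystander, to be left standing where it is; origin at the centre of its underside
- vial_green: glass vial with a green cap, 22 across, 46 high; a bystander, to be left standing where it is; origin at the centre of its underside
Mind the look-alikes: they are no part of the job. What is shaped like the right_bracket but red is not meant.

How it is judged:
At the end, for the whole second after the job is handed in: Left-hand bracket in the blue tray, right-hand one in the yellow: at rest, flat on the floor (0.1 rad, centre under 11 mm above the tray's underside), flange up, along the tray within 0.12 rad, within 20 mm of its midline, head edge under the lip within 4.5 mm of the head wall (x of left_bracket_head in the frame of blue_tray between -0.085 and -0.0765 m and x of left_bracket_center in the frame of blue_tray between -0.045 and -0.02 m and y of left_bracket_center in the frame of blue_tray between -0.02 and 0.02 m and z of left_bracket_center in the frame of blue_tray below 0.011 m and angle between each of left_bracket_center, right_bracket_center's own x axis and vertical below 0.1 rad and angle between the z axis of left_bracket_center and the x axis of blue_tray, either way round below 0.12 rad and linear speed of each of left_bracket, right_bracket below 0.02 m/s and x of right_bracket_head in the frame of yellow_tray between -0.085 and -0.0765 m and x of right_bracket_center in the frame of yellow_tray between -0.045 and -0.02 m and y of right_bracket_center in the frame of yellow_tray between -0.02 and 0.02 m and z of right_bracket_center in the frame of yellow_tray below 0.011 m and angle between the z axis of right_bracket_center and the x axis of yellow_tray, either way round below 0.12 rad); the robot touches nothing.
It fails at once if a bottle or the vial was pushed over 30 mm away or knocked over (distance of any of wash_bottle_1, wash_bottle_2, vial_green from where it was at the start of the episode above 0.03 m or angle between any of wash_bottle_1, wash_bottle_2, vial_green's own z axis and vertical above 0.5 rad).
It also fails if it takes over 72 s, if anything falls off the work surface, if the arm or the gripper's body presses on something with over 40 N, if the wrist force passes 120 N, or if a joint passes its speed limit or range.

## Working session

There is one attempt and no reset: what is moved stays moved. The work goes in short steps, Python scripts to look and compute and a tool call to move; the robot and the scene stay as the last step left them, time stands still between calls to the robot, and variables do not carry over. Pictures are saved under pics/ and viewed, at most 10 in all, crops included, and the job is handed in when it is done.

Besides the shell and the picture viewer there is one more tool, called after "Call:" as name(argument=value, ...) on one line, values as JSON. play_rows: Moves the arm, as the interface text tells. Its arguments: {"type":"object","properties":{"deltas":{"type":"string"},"grip_force":{"type":"number"}},"required":["deltas"]}

```bash
mkdir -p pics && cat > h.py <<'E'
import numpy as np, cv2, pickle
from scipy.spatial.transform import Rotation as Ro
def cap(bot,name):
    o=bot.get_obs(); c=bot.capture(name)
    f=240/np.tan(np.radians(c["vfov"])/2)
    if name=="wrist":
        T=np.eye(4); T[:3,:3]=Ro.from_euler('xyz',o["tool_rot"]).as_matrix(); T[:3,3]=o["tool_pos"]
        W=T@np.array(c["mount"]); R=W[:3,:3].T; t=-R@W[:3,3]
    else: R,t=np.array(c["R"]),np.array(c["t"])
    return dict(img=c["image"],f=f,cx=c["cx"],cy=c["cy"],R=R,t=t)
def ray(c,u,v):
    d=c["R"].T@np.array([(u-c["cx"])/c["f"],(v-c["cy"])/c["f"],1]); return -c["R"].T@c["t"],d/np.linalg.norm(d)
def onz(c,u,v,z):
    o,d=ray(c,u,v); return o+d*(z-o[2])/d[2]
def tri(c1,p1,c2,p2):
    o1,d1=ray(c1,*p1); o2,d2=ray(c2,*p2)
    s=np.linalg.lstsq(np.stack([d1,-d2],1),o2-o1,rcond=None)[0]
    a,b=o1+s[0]*d1,o2+s[1]*d2
    return (a+b)/2,np.linalg.norm(a-b)
def proj(c,X):
    p=c["R"]@np.array(X)+c["t"]; return c["f"]*p[0]/p[2]+c["cx"],c["f"]*p[1]/p[2]+c["cy"]
def save(c,fn,crop=None,k=1):
    im=c["img"][:,:,::-1]
    if crop: im=im[crop[1]:crop[3],crop[0]:crop[2]]
    cv2.imwrite(fn,cv2.resize(im,None,fx=k,fy=k,interpolation=cv2.INTER_CUBIC))
E
python3 - <<'E'
from h import *
from rig import bot
o=bot.get_obs(); print({k:np.round(v,3) for k,v in o.items()})
for n in ("scene","top"):
    c=cap(bot,n); pickle.dump(c,open(n+".pkl","wb")); save(c,f"pics/{n}.png")
    print(n,c["f"],c["cx"],c["cy"],-c["R"].T@c["t"],c["R"][2])
E
```

```text
{'t': np.float64(0.0), 'joint_positions': array([ 1.102,  0.418, -0.01 ,  1.614,  0.005,  1.111, -0.053]), 'qd': array([ 0.   , -0.   ,  0.   ,  0.001, -0.   , -0.   , -0.   ]), 'effort': array([ 0.0000e+00, -8.5126e+01,  6.3800e-01, -4.2600e+01, -4.9000e-02,
        1.9000e-02,  0.0000e+00]), 'tool_pos': array([ 0.259, -0.569,  0.205]), 'tool_rot': array([-3.14 ,  0.   ,  0.427]), 'ft_force': array([-0.402,  0.409, -0.789]), 'moment': array([-0.023,  0.029, -0.002]), 'finger_force': np.float64(0.0), 'grip_width': np.float64(0.094)}
scene 444.085162728199 315.6530676563237 231.3617920009902 [-0.14849372  0.82375191  0.68375076] [ 0.55708218 -0.68541609 -0.46889683]
top 436.52067164719915 321.2226454620245 235.84058763611435 [ 0.37947095 -0.00415522  1.16206129] [ 1.50456426e-01  1.37562026e-04 -9.88616632e-01]
```

View pics/scene.png

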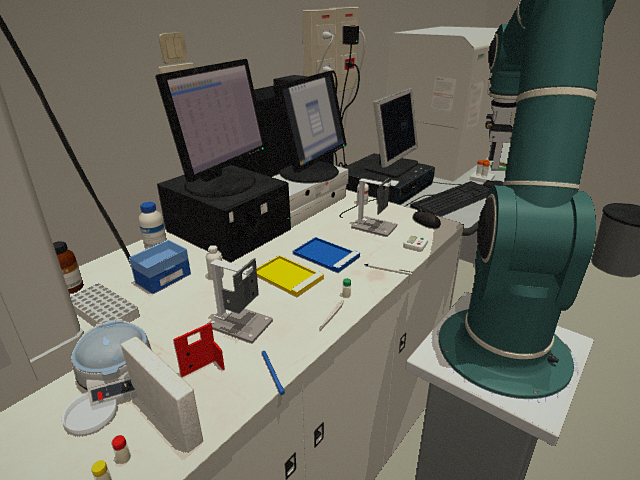

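View pics/top.png

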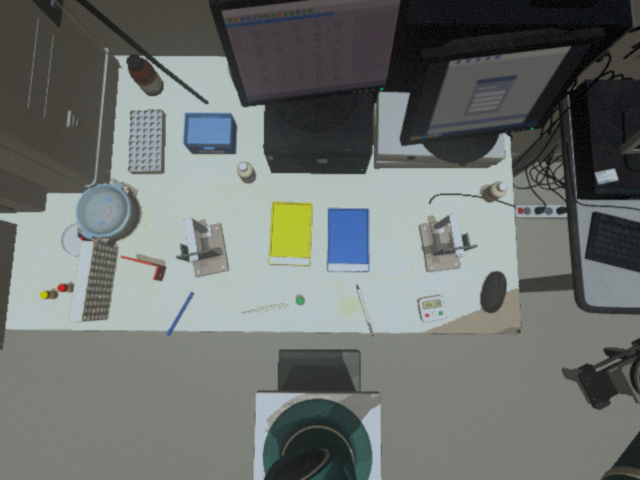

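```bash
python3 - <<'E'
from h import *
s=pickle.load(open("scene.pkl","rb"))["img"]; t=pickle.load(open("top.pkl","rb"))["img"]
f=lambda im,x,y:cv2.resize(im[y:y+75,x:x+100],(400,300),interpolation=cv2.INTER_CUBIC)
a=np.vstack([np.hstack([f(t,150,205),f(t,400,205)]),np.hstack([f(s,195,245+20),f(s,330,170)])])
a=np.vstack([np.hstack([f(t,150,205),f(t,400,205)]),np.hstack([cv2.resize(s[242:342,195:295],(400,300)),f(s,330,170)])])
cv2.imwrite("pics/c.png",a[:,:,::-1])
c=pickle.load(open("top.pkl","rb"))
hsv=cv2.cvtColor(t,cv2.COLOR_RGB2HSV)
for n,lo,hi in(("yel",(22,150,100),(35,255,255)),("blue",(105,150,80),(125,255,255)),("green",(50,100,40),(90,255,255))):
    m=cv2.inRange(hsv,lo,hi); m[:, :170]=0;m[:190]=0
    if n=="blue": m[:,:320]=0
    if n=="green": m[330:]=0
    cs=max(cv2.findContours(m,0,2)[0],key=cv2.contourArea)
    b=cv2.boxPoints(cv2.minAreaRect(cs)); print(n,cv2.contourArea(cs))
    for p in b: print(p,np.round(onz(c,*p,0.012 if n!="green" else .046),4))
for n,u,v in (("w1",246,163),("w2",502,187)): print(n,onz(c,u,v,.092))
E
```

```text
yel 2018.0
[269.59814 255.24341] [0.5014 0.1322 0.012 ]
[271.93213 201.56226] [0.6468 0.1297 0.012 ]
[311.50946 203.28302] [0.643  0.0229 0.012 ]
[309.17548 256.96417] [0.4977 0.0274 0.012 ]
blue 1873.5
[328. 210.] [ 0.6249 -0.0216  0.012 ]
[366. 210.] [ 0.6259 -0.1238  0.012 ]
[366. 262.] [ 0.4857 -0.1229  0.012 ]
[328. 262.] [ 0.4848 -0.0225  0.012 ]
green 30.0
[295. 300.] [0.3846 0.0609 0.046 ]
[299. 296.] [0.3947 0.051  0.046 ]
[304. 301.] [0.3823 0.0381 0.046 ]
[300. 305.] [0.3722 0.0481 0.046 ]
w1 [0.72804868 0.18893857 0.092     ]
w2 [ 0.67100669 -0.45915812  0.092     ]
```

View pics/c.png

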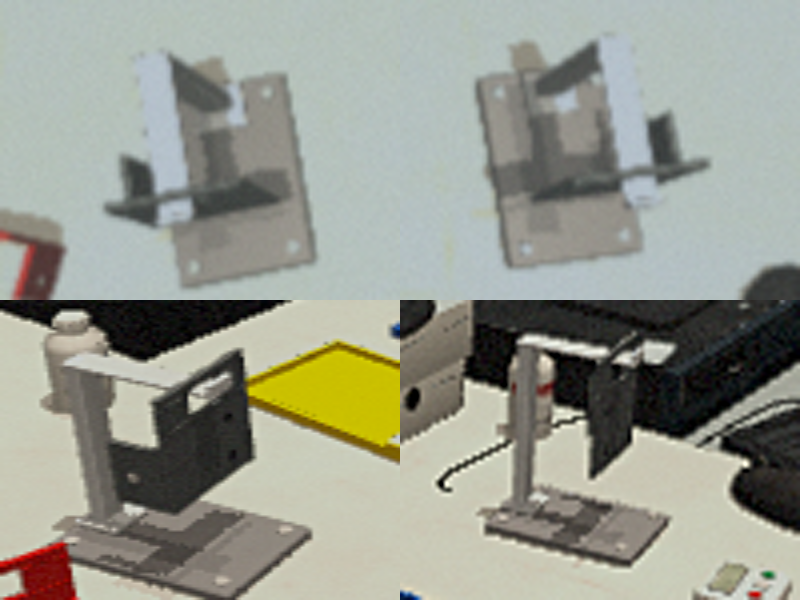

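```bash
cat >> h.py <<'E'
def delta(o,pos,rpy):
    R0=Ro.from_euler('xyz',o["tool_rot"]); R1=Ro.from_euler('xyz',rpy)
    rv=(R0.inv()*R1).as_rotvec(); s=R0.inv().apply(np.array(pos)-o["tool_pos"])/.025
    return " ".join(f"{v:.3f}" for v in list(rv)+list(s)), f"rot {np.degrees(np.linalg.norm(rv)):.0f}deg rows>={max(np.degrees(np.linalg.norm(rv))/10.7,np.linalg.norm(s)/2.5):.1f}"
E
python3 - <<'E'
from h import *
from rig import bot
c=pickle.load(open("top.pkl","rb")); q=lambda u,v,ox:(ox+u/4,205+v/4)
for n,ox,tip,post,a,b in(("A",150,(176,216),(152,55),(105,207),(243,180)),("B",400,(240,203),(210,38),(162,193),(308,163))):
    P=[onz(c,*q(*p,ox),z) for p,z in((tip,.166),(post,.16),(a,.168),(b,.168))]
    print(n,np.round(P,4).tolist(),"L",np.linalg.norm(P[1]-P[0]),"w",np.linalg.norm(P[3]-P[2]),"yaw",np.arctan2(*(P[1]-P[0])[1::-1]),np.arctan2(*(P[2]-P[3])[1::-1])-np.pi/2)
w=bot.capture("wrist"); print(np.round(w["mount"],3),w["vfov"],w["cx"],w["cy"])
E
```

```text
A [[0.4749, 0.2867, 0.166], [0.5696, 0.3074, 0.16], [0.4795, 0.3269, 0.168], [0.4957, 0.2488, 0.168]] L 0.09714164331552151 w 0.07977732252659493 yaw 0.21517850873915628 0.204671867088553
B [[0.4877, -0.3226, 0.166], [0.5852, -0.3108, 0.16], [0.4928, -0.2775, 0.168], [0.5109, -0.3619, 0.168]] L 0.09840733680637669 w 0.0863183588911457 yaw 0.12077100712285048 0.21072270632206136
[[ 0.    -0.966 -0.259  0.075]
 [ 1.    -0.     0.002 -0.   ]
 [-0.001 -0.259  0.966 -0.178]
 [ 0.     0.     0.     1.   ]] 64.72758617946714 323.192282598623 247.87306690336115
```

```bash
python3 - <<'E'
from h import *
from rig import bot
o=bot.get_obs(); print(delta(o,[.502,-.32,.30],[np.pi,0,1.75]))
E
```

```text
('-0.001 -0.001 -1.323 12.980 -5.028 -3.798', 'rot 76deg rows>=7.1')
```

Call:
play_rows(deltas="0 0 -1.32 12.98 -5.03 -3.8 0;0 0 -1.32 12.98 -5.03 -3.8 0;0 0 -1.32 12.98 -5.03 -3.8 0;0 0 -1.32 12.98 -5.03 -3.8 0;0 0 -1.32 12.98 -5.03 -3.8 0;0 0 -1.32 12.98 -5.03 -3.8 0;0 0 -1.32 12.98 -5.03 -3.8 0;0 0 -1.32 12.98 -5.03 -3.8 0;0 0 -1.32 12.98 -5.03 -3.8 0;0 0 -1.32 12.98 -5.03 -3.8 0;0 0 -1.32 12.98 -5.03 -3.8 0")

```text
t: 1.52
tool_pos: [0.5019, -0.3204, 0.3004]
tool_rot: [-3.141, -0.0, 1.745]
ft_force: [0.3, -0.1, 0.2]
grip_width: 0.094
finger_force: 0.0
```

```bash
python3 - <<'E'
from h import *
from rig import bot
o=bot.get_obs(); print({k:np.round(o[k],3).tolist() for k in("joint_positions","tool_pos","tool_rot")})
c=cap(bot,"wrist"); pickle.dump(c,open("wB.pkl","wb")); save(c,"pics/wB.png")
E
```

```text
{'joint_positions': [0.812, 0.315, -0.378, 1.56, 0.119, 1.29, 0.592], 'tool_pos': [0.502, -0.32, 0.3], 'tool_rot': [-3.141, -0.0, 1.745]}
```

View pics/wB.png

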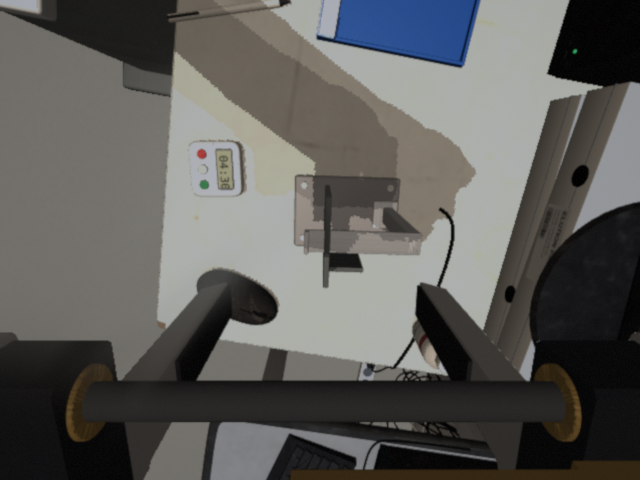

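```bash
python3 - <<'E'
from h import *
c=pickle.load(open("wB.pkl","rb")); g=c["img"].max(2)
for v in range(180,294,6): print(v,g[v,318:340].tolist())
for p in((304.5,231),(304.5,252),(420,234),(420,254)): print(np.round(onz(c,*p,.168 if p[0]<310 else .16),4))
for p in((326,186),(326,286)): print(np.round(onz(c,*p,.168),4))
E
```

```text
180 [71, 71, 71, 71, 72, 72, 71, 71, 71, 71, 71, 71, 72, 71, 71, 70, 70, 71, 72, 70, 71, 71]
186 [72, 71, 71, 72, 72, 71, 66, 53, 42, 40, 41, 49, 65, 70, 70, 71, 70, 71, 70, 71, 70, 70]
192 [72, 72, 73, 72, 72, 71, 64, 46, 39, 39, 38, 39, 48, 64, 70, 71, 72, 70, 71, 71, 71, 70]
198 [72, 73, 73, 72, 72, 70, 61, 46, 47, 51, 50, 50, 50, 57, 69, 71, 70, 69, 69, 70, 70, 69]
204 [73, 71, 73, 72, 73, 70, 54, 44, 48, 49, 49, 52, 52, 57, 68, 69, 70, 69, 69, 68, 68, 68]
210 [91, 90, 92, 91, 89, 77, 49, 41, 47, 49, 49, 49, 54, 69, 87, 89, 89, 88, 89, 88, 89, 88]
216 [90, 90, 90, 89, 88, 78, 52, 42, 46, 47, 47, 48, 54, 73, 87, 87, 87, 88, 89, 88, 87, 89]
222 [134, 143, 145, 145, 141, 119, 59, 39, 45, 45, 46, 49, 75, 100, 88, 86, 86, 86, 87, 87, 86, 86]
228 [140, 140, 140, 139, 139, 117, 51, 38, 43, 44, 43, 48, 83, 116, 103, 87, 85, 84, 84, 84, 86, 85]
234 [109, 109, 109, 109, 108, 101, 75, 44, 41, 44, 43, 49, 77, 107, 109, 110, 110, 109, 110, 109, 109, 109]
240 [107, 107, 107, 107, 106, 94, 60, 40, 40, 42, 42, 54, 82, 105, 107, 106, 106, 107, 108, 107, 107, 108]
246 [107, 107, 107, 107, 106, 91,
[... 256 characters left out ...]
, 23, 22, 20]
264 [176, 176, 177, 174, 148, 80, 77, 84, 84, 82, 68, 34, 22, 23, 22, 21, 21, 24, 22, 22, 22, 22]
270 [177, 176, 176, 174, 147, 75, 77, 83, 82, 80, 71, 67, 74, 71, 65, 71, 85, 86, 85, 87, 87, 87]
276 [176, 175, 175, 173, 146, 75, 79, 83, 82, 81, 102, 148, 173, 175, 176, 177, 175, 176, 176, 176, 176, 176]
282 [176, 175, 176, 174, 147, 81, 81, 82, 81, 82, 119, 169, 176, 176, 175, 176, 175, 175, 175, 176, 176, 176]
288 [176, 175, 176, 176, 171, 163, 159, 153, 155, 162, 173, 175, 176, 175, 176, 176, 175, 175, 175, 175, 176, 176]
[ 0.4851 -0.3167  0.168 ]
[ 0.488  -0.3348  0.168 ]
[ 0.5836 -0.3039  0.16  ]
[ 0.5879 -0.3214  0.16  ]
[ 0.4963 -0.2767  0.168 ]
[ 0.5115 -0.362   0.168 ]
```

```bash
python3 - <<'E'
from h import *
from rig import bot
o=bot.get_obs(); print(delta(o,[.5006,-.296,.24],[np.pi,0,1.731])); print(delta(o,[.5006,-.296,.133],[np.pi,0,1.731]))
E
```

```text
('-0.000 -0.000 0.014 0.966 0.118 2.416', 'rot 1deg rows>=1.0')
('-0.000 -0.000 0.014 0.966 0.118 6.696', 'rot 1deg rows>=2.7')
```

Call:
play_rows(deltas="0 0 0.014 0.97 0.12 2.4 0;0 0 0.014 0.97 0.12 4.4 0;0 0 0.014 0.97 0.12 5.8 0;0 0 0.014 0.97 0.12 6.7 60;0 0 0.014 0.97 0.12 6.7 120;0 0 0.014 0.97 0.12 6.7 255;0 0 0.014 0.97 0.12 6.7 255;0 0 0.014 0.97 0.12 6.7 255;0 0 0.014 0.97 0.12 6.7 255;0 0 0.014 0.97 0.12 6.7 255;0 0 0.014 0.97 0.12 6.7 255;0 0 0.014 0.97 0.12 6.7 255;0 0 0.014 0.97 0.12 6.7 255", grip_force=35)

```text
t: 3.2
tool_pos: [0.5007, -0.2957, 0.1329]
tool_rot: [-3.141, -0.0, 1.733]
ft_force: [0.5, 0.3, 0.0]
grip_width: 0.0048
finger_force: 35.0
```

Call:
play_rows(deltas="0 0 0 0 0 -0.26 255;0 0 0 0 0 -0.52 255;0 0 0 0 0 -0.52 255;0 0 0 0 -0.6 -0.52 255;0 0 0 0 -1.2 -0.52 255;0 0 0 0 -1.8 -0.52 255;0 0 0 0 -2.4 -0.52 255;0 0 0 0 -2.4 -0.52 255;0 0 0 0 -2.4 -2 255;0 0 0 0 -2.4 -3 255;0 0 0 0 -2.4 -3 255")

```text
t: 4.58
tool_pos: [0.4427, -0.3057, 0.2095]
tool_rot: [3.139, 0.002, 1.733]
ft_force: [0.7, -0.1, -2.1]
grip_width: 0.0051
finger_force: 35.0
```

```bash
python3 - <<'E'
from h import *
from rig import bot
o=bot.get_obs(); print({k:np.round(o[k],3).tolist() for k in("joint_positions","tool_pos","tool_rot","ft_force","grip_width")})
c=cap(bot,"wrist"); pickle.dump(c,open("wB2.pkl","wb")); save(c,"pics/wB2.png")
E
```

```text
{'joint_positions': [0.866, 0.278, -0.379, 1.819, 0.117, 1.064, 0.606], 'tool_pos': [0.443, -0.306, 0.21], 'tool_rot': [3.139, 0.002, 1.733], 'ft_force': [0.668, -0.053, -2.124], 'grip_width': 0.005}
```

View pics/wB2.png

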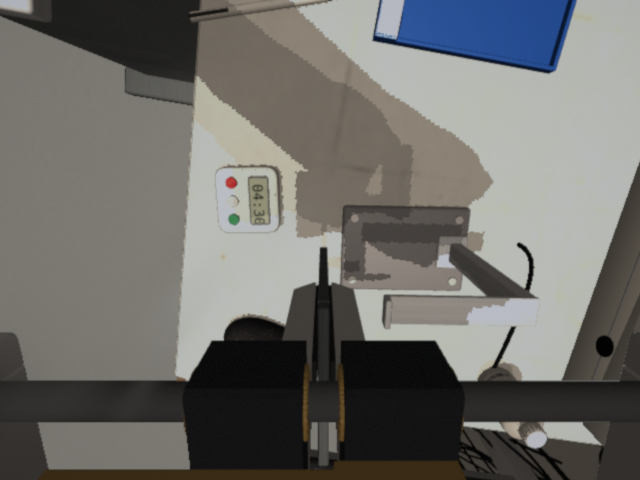

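```bash
python3 - <<'E'
from h import *
from rig import bot
o=bot.get_obs(); print(delta(o,[.50,-.04,.27],[np.pi,0,1.571]))
E
```

```text
('0.001 0.001 0.162 10.100 4.007 -2.480', 'rot 9deg rows>=4.5')
```

Call:
play_rows(deltas="0 0 0.08 1 0.4 -1.5 255;0 0 0.16 3 1.2 -2.48 255;0 0 0.16 5 2 -2.48 255;0 0 0.16 7 2.8 -2.48 255;0 0 0.16 9 3.6 -2.48 255;0 0 0.16 10.1 4 -2.48 255;0 0 0.16 10.1 4 -2.48 255;0 0 0.16 10.1 4 -2.48 255")

```text
t: 5.62
tool_pos: [0.4992, -0.0407, 0.2691]
tool_rot: [-3.14, -0.0, 1.572]
ft_force: [-0.4, 0.3, 0.1]
grip_width: 0.0047
finger_force: 35.0
```

```bash
python3 - <<'E'
from h import *
from rig import bot
o=bot.get_obs(); print({k:np.round(o[k],3).tolist() for k in("joint_positions","tool_pos","tool_rot","ft_force","grip_width")})
c=cap(bot,"wrist"); pickle.dump(c,open("wT.pkl","wb")); save(c,"pics/wT.png")
hsv=cv2.cvtColor(c["img"],cv2.COLOR_RGB2HSV)
for n,lo,hi in(("blue",(100,120,30),(130,255,255)),("yel",(20,120,60),(36,255,255))):
    m=cv2.morphologyEx(cv2.inRange(hsv,lo,hi),cv2.MORPH_CLOSE,np.ones((31,31)))
    cs=max(cv2.findContours(m,0,2)[0],key=cv2.contourArea)
    print(n,cv2.contourArea(cs))
    for p in cv2.boxPoints(cv2.minAreaRect(cs)): print(p,np.round(onz(c,*p,0.012),4))
E
```

```text
{'joint_positions': [0.517, 0.169, -0.555, 1.821, 0.096, 1.18, -0.067], 'tool_pos': [0.499, -0.041, 0.269], 'tool_rot': [-3.14, -0.0, 1.572], 'ft_force': [-0.408, 0.302, 0.114], 'grip_width': 0.005}
blue 10834.5
[308. 197.] [ 0.4815 -0.0221  0.012 ]
[436. 197.] [ 0.6286 -0.0219  0.012 ]
[436. 285.] [ 0.6371 -0.1295  0.012 ]
[308. 285.] [ 0.4806 -0.1297  0.012 ]
yel 15927.0
[300.45734 155.0939 ] [0.4735 0.0246 0.012 ]
[303.85883   47.947895] [0.4785 0.1331 0.012 ]
[463.28546  53.00905] [0.6451 0.1286 0.012 ]
[459.88397 160.15506] [0.652  0.0194 0.012 ]
```

View pics/wT.png

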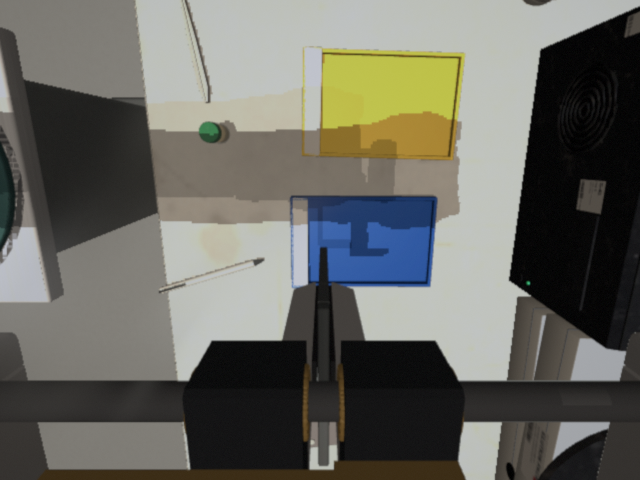

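```bash
python3 - <<'E'
from h import *
from rig import bot
c=pickle.load(open("wT.pkl","rb"))
for n,ps in(("blue",[(290.5,196),(437,197),(431,287),(291,287)]),("yel",[(303.5,46.5),(464,53),(455,160),(302.5,158)])):
    P=np.array([onz(c,*p,.012) for p in ps]); print(n,np.round(P,4).tolist(),np.round(P.mean(0),4),[round(float(np.linalg.norm(P[i]-P[i-1])),4) for i in range(4)],
      "yaws",[round(float(np.arctan2(*(a-b)[1::-1])),3) for a,b in((P[1],P[0]),(P[2],P[3]))],[round(float(np.arctan2(*(a-b)[1::-1])-np.pi/2),3) for a,b in((P[0],P[3]),(P[1],P[2]))])
E
```

```text
blue [[0.4614, -0.021, 0.012], [0.6297, -0.0219, 0.012], [0.6312, -0.1321, 0.012], [0.4597, -0.1324, 0.012]] [ 0.5455 -0.0768  0.012 ] [0.1114, 0.1683, 0.1102, 0.1715] yaws [-0.005, 0.002] [-0.015, 0.014]
yel [[0.4782, 0.1345, 0.012], [0.6459, 0.1286, 0.012], [0.6466, 0.0196, 0.012], [0.4757, 0.0215, 0.012]] [0.5616 0.076  0.012 ] [0.113, 0.1678, 0.109, 0.1709] yaws [-0.035, -0.011] [-0.022, 0.006]
```

```bash
cat >> h.py <<'E'
def tilt(th,yaw=0):
    return (Ro.from_euler('z',yaw)*Ro.from_euler('y',-th)*Ro.from_euler('xyz',[np.pi,0,np.pi/2])).as_euler('xyz')
E
python3 - <<'E'
from h import *
from rig import bot
o=bot.get_obs(); print(delta(o,[.5586,-.05,.16],tilt(np.radians(50))))
E
```

```text
('-0.874 -0.000 0.001 -0.361 2.379 4.370', 'rot 50deg rows>=4.7')
```

Call:
play_rows(deltas="-0.17 0 0 -0.36 2.38 1 255;-0.35 0 0 -0.36 2.38 2 255;-0.52 0 0 -0.36 2.38 3 255;-0.7 0 0 -0.36 2.38 4.37 255;-0.874 0 0 -0.36 2.38 4.37 255;-0.874 0 0 -0.36 2.38 4.37 255;-0.874 0 0 -0.36 2.38 4.37 255;-0.874 0 0 -0.36 2.38 4.37 255")

```text
t: 6.68
tool_pos: [0.5583, -0.0888, 0.1633]
tool_rot: [2.49, 0.121, 1.478]
ft_force: [0.2, -0.4, 0.1]
grip_width: 0.005
finger_force: 35.0
```

```bash
python3 - <<'E'
from h import *
from rig import bot
o=bot.get_obs(); print({k:np.round(o[k],3).tolist() for k in("joint_positions","tool_pos","tool_rot","ft_force","grip_width")}, tilt(np.radians(50)))
R=Ro.from_euler('xyz',o["tool_rot"]).as_matrix(); d=R[:,2]; g=o["tool_pos"]-.019*d
print("d",d,"tail",g+.084*d); print(delta(o,[.5586,-.05,.054],tilt(np.radians(50))))
E
```

```text
{'joint_positions': [0.861, 0.201, -0.895, 2.305, 1.42, 0.295, -1.337], 'tool_pos': [0.558, -0.089, 0.163], 'tool_rot': [2.49, 0.121, 1.478], 'ft_force': [0.174, -0.423, 0.118], 'grip_width': 0.005} [ 2.26892803e+00 -2.22044605e-16  1.57079633e+00]
d [ 0.59481692 -0.15152247 -0.78945156] tail [ 0.59698491 -0.09863321  0.11195554]
('-0.226 0.152 0.016 2.061 -2.623 3.222', 'rot 16deg rows>=1.9')
```

Call:
play_rows(deltas="-0.226 0.152 0.016 1.2 0 0 255;-0.226 0.152 0.016 1.2 0 0 255;-0.226 0.152 0.016 1.2 0 0 255;-0.226 0.152 0.016 1.2 0 0 255;-0.226 0.152 0.016 1.2 0 0 255;-0.226 0.152 0.016 1.2 0 0 255;-0.226 0.152 0.016 1.2 0 0 255;-0.226 0.152 0.016 1.2 0 0 255")

```text
t: 7.68
tool_pos: [0.5617, -0.0582, 0.1603]
tool_rot: [2.27, 0.002, 1.573]
ft_force: [0.1, 0.1, -0.6]
grip_width: 0.0047
finger_force: 35.0
```

```bash
cat > st.py <<'E'
from h import *
from rig import bot
def st(L=.084):
    o=bot.get_obs(); print({k:np.round(o[k],3).tolist() for k in("joint_positions","tool_pos","tool_rot","ft_force","grip_width")})
    R=Ro.from_euler('xyz',o["tool_rot"]).as_matrix(); d=R[:,2]; g=o["tool_pos"]-.019*d
    print("d",d.round(3),"tail",(g+L*d).round(4)); return o
E
python3 - <<'E'
from st import *
st()
E
```

```text
{'joint_positions': [1.197, 0.391, -1.213, 2.441, 2.55, 0.408, -2.295], 'tool_pos': [0.562, -0.058, 0.16], 'tool_rot': [2.27, 0.002, 1.573], 'ft_force': [0.061, 0.105, -0.636], 'grip_width': 0.005}
d [ 0.765  0.    -0.644] tail [ 0.6114 -0.0582  0.1185]
```

```bash
python3 - <<'E'
from st import *
o=bot.get_obs(); print(delta(o,[.5615,-.05,.10],tilt(np.radians(45)))); print(delta(o,[.5615,-.05,.053],tilt(np.radians(45))))
E
```

```text
('0.086 -0.000 0.003 0.332 -1.850 1.548', 'rot 5deg rows>=1.0')
('0.086 -0.000 0.003 0.336 -3.288 2.759', 'rot 5deg rows>=1.7')
```

Call:
play_rows(deltas="0.086 0 0.003 0.33 -0.6 0.5 255;0.086 0 0.003 0.33 -1.2 1 255;0.086 0 0.003 0.33 -1.85 1.55 255;0.086 0 0.003 0.33 -1.85 1.55 255;0.086 0 0.003 0.33 -2.3 1.95 255;0.086 0 0.003 0.33 -2.8 2.35 255;0.086 0 0.003 0.33 -3.0 2.52 255;0.086 0 0.003 0.33 -3.0 2.52 255;0.086 0 0.003 0.33 -3.0 2.52 255")

```text
t: 8.8
tool_pos: [0.5617, -0.0499, 0.063]
tool_rot: [2.355, -0.001, 1.571]
ft_force: [-0.6, -0.3, -0.8]
grip_width: 0.0049
finger_force: 35.0
```

```bash
python3 - <<'E'
from st import *
o=st(); print(delta(o,[.5615,-.05,.053],tilt(np.radians(45))))
E
```

```text
{'joint_positions': [0.947, 0.642, -0.999, 2.431, 2.538, 0.603, -2.203], 'tool_pos': [0.562, -0.05, 0.063], 'tool_rot': [2.355, -0.001, 1.571], 'ft_force': [-0.572, -0.294, -0.774], 'grip_width': 0.005}
d [ 0.708  0.001 -0.707] tail [ 0.6077 -0.0498  0.017 ]
('0.001 -0.001 -0.000 -0.005 -0.287 0.277', 'rot 0deg rows>=0.2')
```

```bash
python3 - <<'E'
from st import *
o=bot.get_obs(); print(delta(o,[.5543,-.05,.044],tilt(np.radians(55))))
E
```

```text
('-0.174 -0.001 -0.001 -0.005 -0.745 0.327', 'rot 10deg rows>=0.9')
```

Call:
play_rows(deltas="-0.08 0 0 0 -0.35 0.15 255;-0.174 0 0 0 -0.745 0.32 255;-0.174 0 0 0 -0.745 0.32 255;-0.174 0 0 0 -0.745 0.32 255;-0.174 0 0 0 -0.745 0.32 255")

```text
t: 9.43
tool_pos: [0.5543, -0.0502, 0.044]
tool_rot: [2.183, -0.0, 1.571]
ft_force: [0.2, -0.7, -1.9]
grip_width: 0.0049
finger_force: 35.0
```

```bash
python3 - <<'E'
from st import *
o=st()
E
```

```text
{'joint_positions': [0.98, 0.893, -0.981, 2.516, 2.856, 0.959, -2.273], 'tool_pos': [0.554, -0.05, 0.044], 'tool_rot': [2.183, -0.0, 1.571], 'ft_force': [0.167, -0.736, -1.934], 'grip_width': 0.005}
d [ 0.818  0.    -0.575] tail [ 0.6075 -0.0501  0.0067]
```

Call:
play_rows(deltas="0 0 0 0 0 0 200;0 0 0 0 0 0 190;0 0 0 0 0 0 190;0 0 0 0 0 -0.5 190;0 0 0 0 0 -1.0 190;0 0 0 0 0 -1.5 190;0 0 0 0 0 -2.0 190;0 0 0 0 0 -2.4 190;0 0 0 0 0 -2.4 190;0 0 0 0 0 -2.4 190")

```text
t: 10.68
tool_pos: [0.5283, -0.0549, 0.0762]
tool_rot: [2.193, -0.003, 1.576]
ft_force: [0.6, 0.1, 0.0]
grip_width: 0.0241
finger_force: 0.0
```

```bash
python3 - <<'E'
from st import *
o=st()
print(delta(o,[.44,-.03,.20],[np.pi,0,1.571]))
c=cap(bot,"top"); m=c["img"][195:285,310:400]; cv2.imwrite("pics/t2.png",cv2.resize(m[:,:,::-1],(540,540)))
E
```

```text
{'joint_positions': [1.237, 1.009, -1.274, 2.57, 2.66, 0.959, -1.956], 'tool_pos': [0.528, -0.055, 0.076], 'tool_rot': [2.193, -0.003, 1.576], 'ft_force': [0.575, 0.091, 0.023], 'grip_width': 0.024}
d [ 0.813  0.006 -0.582] tail [ 0.5811 -0.0545  0.0383]
('0.949 -0.005 0.003 1.029 1.969 -5.749', 'rot 54deg rows>=5.1')
```

View pics/t2.png

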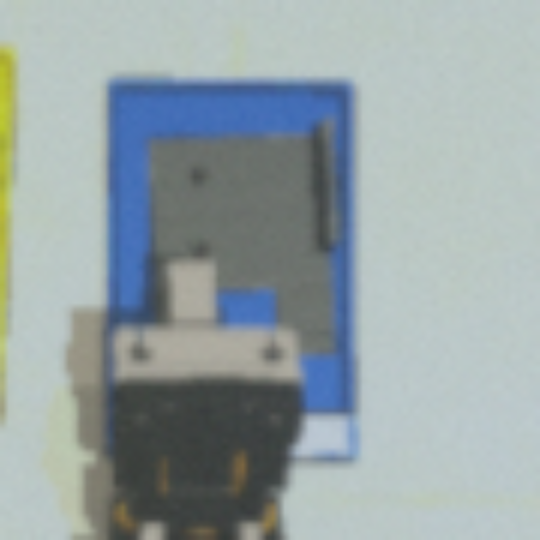

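```bash
python3 - <<'E'
from st import *
o=bot.get_obs(); print(delta(o,[.535,-.05,.14],tilt(np.radians(40)))); print(delta(o,[.535,-.05,.25],tilt(0)))
E
```

```text
('0.251 -0.006 0.001 0.198 2.234 -1.271', 'rot 14deg rows>=1.3')
('0.949 -0.006 0.003 0.214 5.810 -3.835', 'rot 54deg rows>=5.1')
```

Call:
play_rows(deltas="0.08 0 0 0.1 0.8 -0.4 190;0.16 0 0 0.2 1.5 -0.9 190;0.25 0 0 0.2 2.2 -1.27 190;0.25 0 0 0.2 2.2 -1.27 190;0.4 0 0 0.2 3.2 -1.9 100;0.55 0 0 0.2 4.2 -2.6 50;0.7 0 0 0.2 5 -3.2 0;0.85 0 0 0.2 5.8 -3.83 0;0.949 0 0 0.2 5.8 -3.83 0;0.949 0 0 0.2 5.8 -3.83 0;0.949 0 0 0.2 5.8 -3.83 0;0.949 0 0 0.2 5.8 -3.83 0;0.949 0 0 0.2 5.8 -3.83 0;0.949 0 0 0.2 5.8 -3.83 0")

```text
t: 12.48
tool_pos: [0.5346, -0.0502, 0.2486]
tool_rot: [-3.141, -0.004, 1.576]
ft_force: [1.0, -0.4, -0.0]
grip_width: 0.0941
finger_force: 0.0
```

```bash
python3 - <<'E'
from st import *
o=st(); print(delta(o,[.52,-.077,.24],[np.pi,0,0]))
E
```

```text
{'joint_positions': [0.885, 0.391, -1.064, 1.756, 0.36, 1.21, -0.271], 'tool_pos': [0.535, -0.05, 0.249], 'tool_rot': [-3.141, -0.004, 1.576], 'ft_force': [0.972, -0.434, -0.019], 'grip_width': 0.094}
d [-0.001  0.004 -1.   ] tail [ 0.5346 -0.05    0.1836]
('-0.003 -0.003 1.576 -1.070 -0.590 0.340', 'rot 90deg rows>=8.4')
```

Call:
play_rows(deltas="0 0 1.571 -1.07 -0.59 0.34 0;0 0 1.571 -1.07 -0.59 0.34 0;0 0 1.571 -1.07 -0.59 0.34 0;0 0 1.571 -1.07 -0.59 0.34 0;0 0 1.571 -1.07 -0.59 0.34 0;0 0 1.571 -1.07 -0.59 0.34 0;0 0 1.571 -1.07 -0.59 0.34 0;0 0 1.571 -1.07 -0.59 0.34 0;0 0 1.571 -1.07 -0.59 0.34 0;0 0 1.571 -1.07 -0.59 0.34 0;0 0 1.571 -1.07 -0.59 0.34 0")

```text
t: 13.85
tool_pos: [0.5201, -0.0775, 0.2409]
tool_rot: [-3.138, 0.0, 0.006]
ft_force: [0.3, 0.6, 0.7]
grip_width: 0.0944
finger_force: 0.0
```

```bash
python3 - <<'E'
from st import *
o=st()
c=cap(bot,"wrist"); pickle.dump(c,open("wF.pkl","wb")); save(c,"pics/wF.png")
E
```

```text
{'joint_positions': [0.727, 0.28, -0.753, 1.798, 0.205, 1.145, -1.657], 'tool_pos': [0.52, -0.078, 0.241], 'tool_rot': [-3.138, 0.0, 0.006], 'ft_force': [0.311, 0.644, 0.685], 'grip_width': 0.094}
d [-0.     0.003 -1.   ] tail [ 0.5201 -0.0773  0.1759]
```

View pics/wF.png

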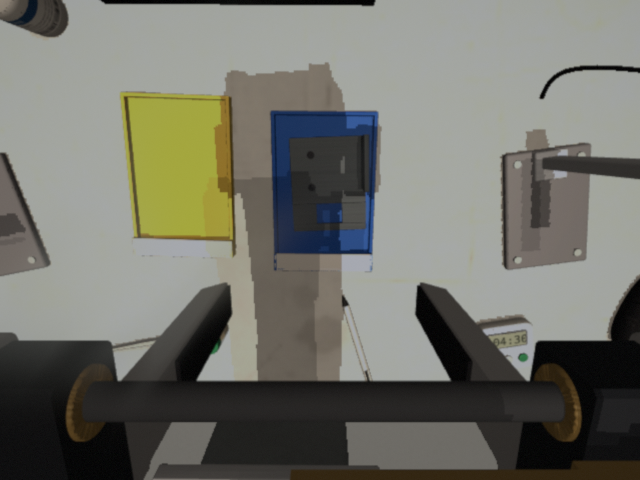

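```bash
python3 - <<'E'
from st import *
c=pickle.load(open("wF.pkl","rb")); g=c["img"].max(2)
for v in (140,160,180,189): print(v,g[v,354:378].tolist())
print("col366",g[128:200:2,366].tolist())
for n,p,z in(("TL",(289.5,137),.009),("BL",(294,229),.009),("BR",(365,230),.009),("f1",(365,136),.044),("f2",(365,191),.044),("tray",(271,112),.012),("tray",(378,112),.012),("tr",(372,271),.017),("tr",(275,269),.017),("lipin",(275,254),.017),("lipin",(373,254),.017)): print(n,np.round(onz(c,*p,z),4))
for n,p,z in(("yTL",(122,94),.012),("yTR",(232,97),.012),("yBR",(234,256),.017),("yBL",(135,253),.017)): print(n,np.round(onz(c,*p,z),4))
E
```

```text
140 [53, 55, 55, 50, 42, 41, 36, 26, 23, 27, 42, 54, 55, 51, 53, 71, 87, 77, 60, 62, 87, 88, 86, 91]
160 [57, 56, 52, 45, 44, 45, 41, 34, 27, 30, 43, 54, 56, 56, 57, 74, 83, 67, 62, 84, 90, 87, 91, 120]
180 [55, 54, 55, 51, 45, 44, 40, 31, 26, 29, 38, 52, 54, 53, 56, 64, 62, 57, 78, 87, 86, 91, 123, 127]
189 [54, 53, 53, 51, 49, 49, 48, 46, 40, 28, 35, 50, 53, 53, 55, 60, 56, 60, 84, 87, 84, 103, 122, 126]
col366 [92, 93, 94, 70, 52, 53, 55, 55, 55, 55, 55, 55, 55, 55, 55, 56, 56, 56, 56, 54, 55, 56, 55, 56, 54, 54, 54, 54, 54, 54, 53, 50, 106, 130, 147, 148]
TL [ 0.6043 -0.0414  0.009 ]
BL [ 0.5066 -0.0447  0.009 ]
BR [ 0.506  -0.1233  0.009 ]
f1 [ 0.6049 -0.1162  0.044 ]
f2 [ 0.5529 -0.118   0.044 ]
tray [ 0.6285 -0.0232  0.012 ]
tray [ 0.6292 -0.1319  0.012 ]
tr [ 0.461  -0.1319  0.017 ]
tr [ 0.4625 -0.0235  0.017 ]
lipin [ 0.48  -0.024  0.017]
lipin [ 0.4807 -0.1322  0.017 ]
yTL [0.6446 0.126  0.012 ]
yTR [0.6425 0.0156 0.012 ]
yBR [0.4773 0.0214 0.017 ]
yBL [0.48   0.1307 0.017 ]
```

```bash
python3 - <<'E'
from st import *
o=bot.get_obs(); print(delta(o,[.575,-.1185,.07],[np.pi,0,.03])); print(delta(o,[.575,-.1185,.020],[np.pi,0,.03]))
E
```

```text
('-0.004 0.000 -0.024 2.182 1.674 6.829', 'rot 1deg rows>=2.9')
('-0.004 0.000 -0.024 2.182 1.682 8.829', 'rot 1deg rows>=3.7')
```

Call:
play_rows(deltas="-0.004 0 -0.024 1 0.8 2.4 0;-0.004 0 -0.024 2.18 1.68 4.8 0;-0.004 0 -0.024 2.18 1.68 6.8 0;-0.004 0 -0.024 2.18 1.68 7.8 0;-0.004 0 -0.024 2.18 1.68 8.83 0;-0.004 0 -0.024 2.18 1.68 8.83 100;-0.004 0 -0.024 2.18 1.68 8.83 255;-0.004 0 -0.024 2.18 1.68 8.83 255;-0.004 0 -0.024 2.18 1.68 8.83 255;-0.004 0 -0.024 2.18 1.68 8.83 255;-0.004 0 -0.024 2.18 1.68 8.83 255;-0.004 0 -0.024 2.18 1.68 8.83 255;-0.004 0 -0.024 2.18 1.68 8.83 255;-0.004 0 -0.024 2.18 1.68 8.83 255", grip_force=15)

```text
t: 15.65
tool_pos: [0.5751, -0.1184, 0.02]
tool_rot: [-3.141, 0.0, 0.028]
ft_force: [-0.3, 1.0, 0.3]
grip_width: 0.0074
finger_force: 0.0
```

Call:
play_rows(deltas="0 0 0 0 0 0 255;0 0 0 0 0 0 255;0 0 0.014 -0.4 -0.1 0 255;0 0 0.028 -0.8 -0.25 0 255;0 0 0.028 -1.2 -0.25 0 255;0 0 0.028 -1.4 -0.25 0 255;0 0 0.028 -1.52 -0.25 0 255;0 0 0.028 -1.6 -0.25 0 255;0 0 0.028 -1.68 -0.25 0 255;0 0 0.028 -1.74 -0.25 0 255;0 0 0.028 -1.74 -0.25 0 255")

```text
t: 17.02
tool_pos: [0.5323, -0.1134, 0.0203]
tool_rot: [-3.141, -0.001, 0.0]
ft_force: [4.9, -0.5, -1.9]
grip_width: 0.0049
finger_force: 15.0
```

```bash
python3 - <<'E'
from st import *
o=st(); 
c=cap(bot,"wrist"); pickle.dump(c,open("wG.pkl","wb")); save(c,"pics/wG.png")
E
```

```text
{'joint_positions': [0.622, 0.603, -0.593, 1.932, 0.483, 0.75, -1.821], 'tool_pos': [0.532, -0.113, 0.02], 'tool_rot': [-3.141, -0.001, 0.0], 'ft_force': [4.853, -0.514, -1.937], 'grip_width': 0.005}
d [ 0.001  0.    -1.   ] tail [ 0.5323 -0.1134 -0.0447]
```

View pics/wG.png

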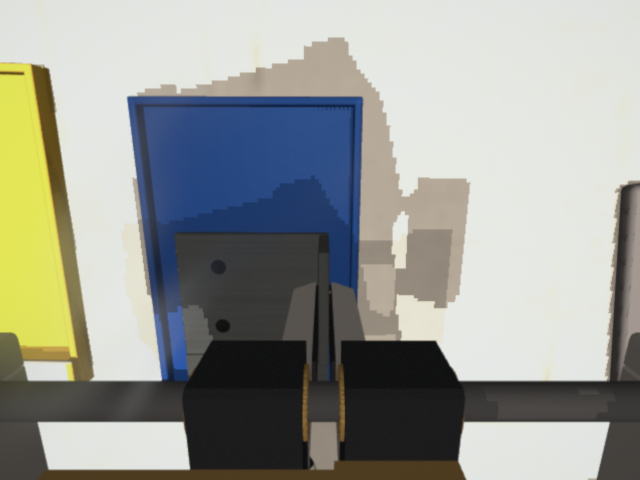

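```bash
python3 - <<'E'
from st import *
c=pickle.load(open("wG.pkl","rb"))
a=onz(c,250,234,.009); b=onz(c,250,99,.012); print(a,b,b-a, onz(c,176,234,.009),onz(c,328,234,.009),onz(c,131,99,.012),onz(c,362,99,.012))
o=bot.get_obs(); print(delta(o,[.532,-.1134,.1],[np.pi,0,0]))
E
```

```text
[ 0.56378586 -0.07585431  0.009     ] [ 0.6283038  -0.07959935  0.012     ] [ 0.06451794 -0.00374504  0.003     ] [ 0.56377558 -0.0379091   0.009     ] [ 0.56379671 -0.11585924  0.009     ] [ 0.62827906 -0.02471273  0.012     ] [ 0.62832709 -0.13127285  0.012     ]
('-0.000 -0.001 0.000 -0.007 -0.002 -3.189', 'rot 0deg rows>=1.3')
```

Call:
play_rows(deltas="0 0 0 -0.05 0 0 255;0 0 0 -0.1 0 0 255;0 0 0 -0.1 0 0 255")

```text
t: 17.45
tool_pos: [0.5315, -0.1135, 0.0211]
tool_rot: [-3.141, -0.005, 0.0]
ft_force: [11.5, -1.6, 0.6]
grip_width: 0.0051
finger_force: 15.0
```

Call:
play_rows(deltas="0 0 0 0 0 0 220;0 0 0 0 0 0 150;0 0 0 0 0 0 120;0 0 0 0 0 0 120;0 0 0 0 0 -1 120;0 0 0 0 0 -3 60;0 0 0 0 0 -5.5 0;0 0 -0.1 0 -1 -8 0;0 0 -0.3 -0.3 -3 -10 0;0 0 -0.5 -0.6 -5 -11.2 0;0 0 -0.7 -1 -7 -11.2 0;0 0 -0.9 -1.3 -9 -11.2 0;0 0 -1.1 -1.66 -11 -11.2 0;0 0 -1.3 -1.66 -13 -11.2 0;0 0 -1.5 -1.66 -15 -11.2 0;0 0 -1.7 -1.66 -16.1 -11.2 0;0 0 -1.77 -1.66 -16.1 -11.2 0;0 0 -1.77 -1.66 -16.1 -11.2 0;0 0 -1.77 -1.66 -16.1 -11.2 0")

```text
t: 19.82
tool_pos: [0.4877, 0.2886, 0.3001]
tool_rot: [-3.141, -0.0, 1.765]
ft_force: [-0.1, 0.2, 0.6]
grip_width: 0.0944
finger_force: 0.0
```

```bash
python3 - <<'E'
from st import *
o=st()
c=cap(bot,"wrist"); pickle.dump(c,open("wA.pkl","wb")); save(c,"pics/wA.png")
E
```

```text
{'joint_positions': [0.29, 0.469, -1.195, 1.614, 0.444, 1.365, -0.766], 'tool_pos': [0.488, 0.289, 0.3], 'tool_rot': [-3.141, -0.0, 1.765], 'ft_force': [-0.087, 0.156, 0.595], 'grip_width': 0.094}
d [-0.  0. -1.] tail [0.4877 0.2886 0.2351]
```

View pics/wA.png

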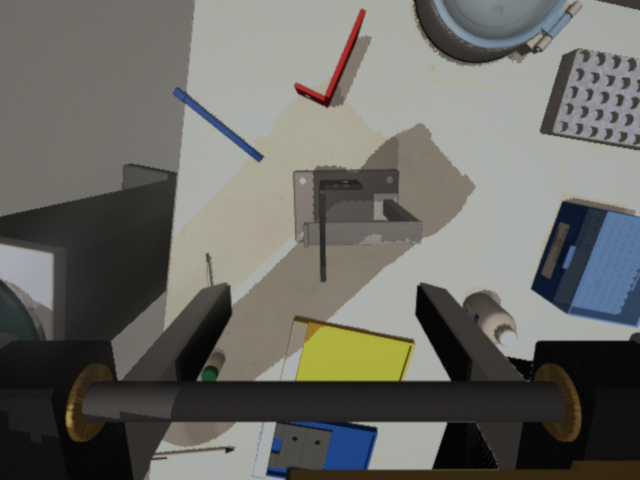

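```bash
python3 - <<'E'
from h import *
c=pickle.load(open("wA.pkl","rb")); g=c["img"].max(2)
for v in (200,210,220,246,252,258,264,270,276): print(v,g[v,314:334].tolist())
print("col322",list(zip(range(272,288),g[272:288,322].tolist(),g[272:288,324].tolist())))
print("tip row", [g[v,296:312].tolist() for v in(226,232,238)]); print("tip col304",list(zip(range(214,252,2),g[214:252:2,304].tolist(),g[214:252:2,307].tolist(),g[214:252:2,360].tolist())))
E
```

```text
200 [79, 74, 73, 74, 68, 57, 55, 54, 55, 55, 54, 61, 70, 71, 71, 70, 70, 72, 71, 70]
210 [77, 72, 71, 70, 65, 53, 50, 51, 52, 52, 53, 59, 69, 74, 82, 87, 89, 87, 88, 88]
220 [93, 73, 75, 86, 81, 64, 48, 47, 47, 48, 47, 59, 79, 85, 87, 86, 86, 86, 83, 84]
246 [128, 128, 128, 127, 125, 109, 60, 40, 38, 39, 46, 82, 123, 128, 127, 128, 129, 128, 127, 128]
252 [130, 129, 129, 129, 127, 109, 59, 40, 38, 38, 44, 84, 125, 129, 129, 130, 129, 128, 128, 129]
258 [130, 129, 129, 130, 129, 109, 59, 39, 38, 39, 43, 68, 107, 126, 129, 128, 129, 129, 129, 129]
264 [129, 129, 129, 129, 128, 114, 72, 42, 37, 40, 41, 67, 106, 126, 127, 129, 128, 127, 128, 128]
270 [131, 130, 130, 129, 127, 112, 71, 50, 49, 48, 53, 72, 108, 127, 130, 130, 131, 130, 130, 131]
276 [128, 130, 129, 129, 128, 119, 87, 52, 48, 50, 51, 61, 96, 126, 130, 131, 130, 131, 131, 131]
col322 [(272, 48, 51), (273, 49, 52), (274, 49, 52), (275, 48, 51), (276, 48, 51), (277, 49, 48), (278, 49, 49), (279, 49, 50), (280, 49, 53), (281, 66, 72), (282, 109, 112), (283, 127, 129), (284, 129, 130), (285, 131, 131), (286, 130, 132), (287, 130, 131)]
tip row [[113, 124, 124, 124, 124, 123, 115, 101, 106, 109, 107, 95, 90, 107, 109, 109], [109, 121, 122, 123, 120, 131, 153, 126, 107, 110, 108, 98, 88, 105, 107, 107], [121, 137, 141, 142, 140, 138, 126, 97, 102, 107, 108, 98, 88, 105, 108, 107]]
tip col304 [(214, 126, 126, 85), (216, 126, 126, 84), (218, 126, 126, 85), (220, 125, 124, 84), (222, 106, 98, 92), (224, 82, 78, 111), (226, 106, 95, 109), (228, 106, 95, 109), (230, 105, 97, 108), (232, 107, 98, 107), (234, 105, 97, 107), (236, 106, 97, 108), (238, 102, 98, 107), (240, 102, 98, 106), (242, 102, 99, 122), (244, 102, 100, 125), (246, 108, 104, 128), (248, 127, 124, 128), (250, 129, 129, 128)]
```

```bash
python3 - <<'E'
from st import *
c=pickle.load(open("wA.pkl","rb")); yw=.205; ox=np.array([np.cos(yw),np.sin(yw),0]); oy=np.array([-np.sin(yw),np.cos(yw),0])
e=onz(c,322.9,281.5,.168); C=e+.04*oy; print("C",C, "from tip",(onz(c,303,223.5,.168)+onz(c,303,246,.168))/2+.020*ox)
G=C-.027*oy; o=bot.get_obs()
for z in(.24,.133): print(G,delta(o,[G[0],G[1],z],[np.pi,0,yw+np.pi/2]))
E
```

```text
C [0.48652762 0.28995824 0.168     ] from tip [0.48977322 0.29249864 0.168     ]
[0.49202394 0.26352359 0.168     ] ('-0.000 -0.000 -0.010 -1.016 -0.026 2.409', 'rot 1deg rows>=1.0')
[0.49202394 0.26352359 0.168     ] ('-0.000 -0.000 -0.010 -1.017 -0.025 6.689', 'rot 1deg rows>=2.7')
```

Call:
play_rows(deltas="0 0 -0.01 -1 0 2.4 0;0 0 -0.01 -1 0 4.4 0;0 0 -0.01 -1 0 5.8 0;0 0 -0.01 -1 0 6.69 60;0 0 -0.01 -1 0 6.69 120;0 0 -0.01 -1 0 6.69 255;0 0 -0.01 -1 0 6.69 255;0 0 -0.01 -1 0 6.69 255;0 0 -0.01 -1 0 6.69 255;0 0 -0.01 -1 0 6.69 255;0 0 -0.01 -1 0 6.69 255;0 0 -0.01 -1 0 6.69 255;0 0 -0.01 -1 0 6.69 255", grip_force=35)

```text
t: 21.5
tool_pos: [0.4924, 0.2646, 0.1329]
tool_rot: [-3.141, -0.0, 1.78]
ft_force: [0.5, 0.2, -0.3]
grip_width: 0.0052
finger_force: 35.0
```

Call:
play_rows(deltas="0 0 0 0 0 0 255;0 0 0 0 0 -0.26 255;0 0 0 0 0 -0.52 255;0 0 0 0 0 -0.52 255;0 0 0 0 -0.6 -0.52 255;0 0 0 0 -1.2 -0.52 255;0 0 0 0 -1.8 -0.52 255;0 0 0 0 -2.4 -0.52 255;0 0 0 0 -2.4 -0.52 255;0 0 0 0 -2.4 -2 255;0 0 0 0 -2.4 -3.5 255;0 0 0 0 -2.4 -4.5 255;0 0 0 0 -2.4 -4.5 255")

```text
t: 23.12
tool_pos: [0.4348, 0.2524, 0.2468]
tool_rot: [3.139, -0.001, 1.779]
ft_force: [0.1, -0.2, -2.5]
grip_width: 0.0049
finger_force: 35.0
```

```bash
python3 - <<'E'
from st import *
o=st(); yw=-.012
print(delta(o,[.48,.11,.26],[np.pi,0,1.571+yw]))
E
```

```text
{'joint_positions': [0.415, 0.369, -1.221, 1.837, 0.373, 1.195, -0.716], 'tool_pos': [0.435, 0.252, 0.247], 'tool_rot': [3.139, -0.001, 1.779], 'ft_force': [0.111, -0.187, -2.458], 'grip_width': 0.005}
d [ 0.002  0.001 -1.   ] tail [0.4349 0.2525 0.1818]
('0.002 -0.001 0.220 -5.948 0.591 -0.530', 'rot 13deg rows>=2.4')
```

```bash
python3 - <<'E'
from st import *
o=bot.get_obs(); yw=-.025
print(delta(o,[.54,.048,.26],[np.pi,0,1.571+yw]))
print(delta(o,[.572,.0475,.16],tilt(np.radians(45),yw)))
E
```

```text
('0.002 -0.001 0.233 -8.871 2.425 -0.526', 'rot 13deg rows>=3.7')
('-0.779 -0.092 0.221 -9.158 3.663 3.477', 'rot 47deg rows>=4.4')
```

Call:
play_rows(deltas="0 0 0.05 -1 0.3 -0.5 255;0 0 0.1 -3 0.8 -0.5 255;0 0 0.16 -5 1.4 -0.5 255;0 0 0.233 -7 2 -0.5 255;0 0 0.233 -8.87 2.43 -0.53 255;0 0 0.233 -8.87 2.43 -0.53 255;-0.2 -0.02 0.23 -8.95 2.7 0.5 255;-0.4 -0.05 0.23 -9 3 1.5 255;-0.6 -0.07 0.22 -9.1 3.4 2.5 255;-0.78 -0.092 0.221 -9.16 3.66 3.48 255;-0.78 -0.092 0.221 -9.16 3.66 3.48 255;-0.78 -0.092 0.221 -9.16 3.66 3.48 255;-0.78 -0.092 0.221 -9.16 3.66 3.48 255;-0.78 -0.092 0.221 -9.16 3.66 3.48 255;-0.78 -0.092 0.221 -9.16 3.66 3.48 255")

```text
t: 25.0
tool_pos: [0.5693, 0.048, 0.1566]
tool_rot: [2.362, -0.0, 1.549]
ft_force: [-0.5, -0.6, -0.5]
grip_width: 0.0048
finger_force: 35.0
```

```bash
python3 - <<'E'
from st import *
o=st(); yw=-.025
for t,z in((45,.09),(45,.064)): print(delta(o,[.576,.0475,z],tilt(np.radians(t),yw)))
E
```

```text
{'joint_positions': [0.547, 0.238, -0.851, 2.378, 2.048, 0.39, -2.176], 'tool_pos': [0.569, 0.048, 0.157], 'tool_rot': [2.362, -0.0, 1.549], 'ft_force': [-0.501, -0.592, -0.539], 'grip_width': 0.005}
d [ 0.703 -0.015 -0.711] tail [0.615  0.0471 0.1104]
('-0.006 -0.003 0.002 -0.017 -1.682 2.084', 'rot 0deg rows>=1.1')
('-0.006 -0.003 0.002 -0.017 -2.413 2.823', 'rot 0deg rows>=1.5')
```

Good reach again. Lower to just above the floor, then tilt to 55°.

Call:
play_rows(deltas="-0.006 0 0 0 -0.6 0.7 255;-0.006 0 0 0 -1.2 1.4 255;-0.006 0 0 0 -1.68 2.08 255;-0.006 0 0 0 -2.1 2.5 255;-0.006 0 0 0 -2.41 2.82 255;-0.006 0 0 0 -2.41 2.82 255;-0.006 0 0 0 -2.41 2.82 255")

```text
t: 25.88
tool_pos: [0.578, 0.0466, 0.066]
tool_rot: [2.353, 0.002, 1.546]
ft_force: [-0.6, -0.2, -1.1]
grip_width: 0.0047
finger_force: 35.0
```

```bash
python3 - <<'E'
from st import *
o=st(); yw=-.025
print(delta(o,[.569,.0475,.044],tilt(np.radians(55),yw)))
E
```

```text
{'joint_positions': [0.516, 0.569, -0.85, 2.398, 2.345, 0.702, -2.35], 'tool_pos': [0.578, 0.047, 0.066], 'tool_rot': [2.353, 0.002, 1.546], 'ft_force': [-0.591, -0.249, -1.111], 'grip_width': 0.005}
d [ 0.709 -0.019 -0.705] tail [0.6241 0.0454 0.0202]
('-0.171 0.001 0.001 0.028 -0.879 0.365', 'rot 10deg rows>=0.9')
```

Call:
play_rows(deltas="-0.08 0 0 0 -0.4 0.15 255;-0.171 0 0 0.03 -0.88 0.365 255;-0.171 0 0 0.03 -0.88 0.365 255;-0.171 0 0 0.03 -0.88 0.365 255;-0.171 0 0 0.03 -0.88 0.365 255")

```text
t: 26.5
tool_pos: [0.5695, 0.0476, 0.0445]
tool_rot: [2.182, 0.002, 1.546]
ft_force: [-1.0, 0.2, -0.5]
grip_width: 0.0047
finger_force: 35.0
```

Call:
play_rows(deltas="0 0 0 0 0 0 200;0 0 0 0 0 0 190;0 0 0 0 0 0 190;0 0 0 0 0 -0.5 190;0 0 0 0 0 -1.0 190;0 0 0 0 0 -1.5 190;0 0 0 0 0 -2.0 190;0 0 0 0 0 -2.2 190;0 0 0 0 0 -2.2 190;0 0 0 0 0 -2.2 190")

```text
t: 27.75
tool_pos: [0.5293, 0.0498, 0.0743]
tool_rot: [2.185, -0.0, 1.544]
ft_force: [-0.6, 0.1, -0.5]
grip_width: 0.0241
finger_force: 0.0
```

```bash
python3 - <<'E'
from st import *
o=st(); yw=-.025
print(delta(o,[.54,.05,.14],tilt(np.radians(40),yw))); print(delta(o,[.535,.06,.25],tilt(0,yw)))
E
```

```text
{'joint_positions': [0.803, 1.036, -1.274, 2.57, 2.485, 1.321, -2.134], 'tool_pos': [0.529, 0.05, 0.074], 'tool_rot': [2.185, -0.0, 1.544], 'ft_force': [-0.575, 0.128, -0.548], 'grip_width': 0.024}
d [ 0.817 -0.021 -0.577] tail [0.5824 0.0484 0.0368]
('0.258 0.001 -0.001 0.019 2.394 -1.166', 'rot 15deg rows>=1.4')
('0.956 0.000 -0.001 0.415 5.868 -3.875', 'rot 55deg rows>=5.1')
```

Call:
play_rows(deltas="0.08 0 0 0 0.8 -0.4 190;0.16 0 0 0 1.6 -0.8 190;0.25 0 0 0 2.4 -1.17 190;0.25 0 0 0 2.4 -1.17 190;0.4 0 0 0.1 3.2 -1.9 100;0.55 0 0 0.2 4.2 -2.6 50;0.7 0 0 0.3 5 -3.2 0;0.85 0 0 0.4 5.87 -3.87 0;0.956 0 0 0.4 5.87 -3.87 0;0.956 0 0 0.4 5.87 -3.87 0;0.956 0 0 0.4 5.87 -3.87 0;0.956 0 0 0.4 5.87 -3.87 0;0.956 0 0 0.4 5.87 -3.87 0;0.956 0 0 0.4 5.87 -3.87 0")

```text
t: 29.5
tool_pos: [0.5349, 0.061, 0.251]
tool_rot: [3.138, 0.003, 1.547]
ft_force: [-0.2, -0.1, 0.8]
grip_width: 0.094
finger_force: 0.0
```

```bash
python3 - <<'E'
from st import *
o=st(); print(delta(o,[.52,.075,.24],[np.pi,0,0]))
E
```

```text
{'joint_positions': [0.731, 0.431, -1.158, 1.752, 0.422, 1.234, -0.561], 'tool_pos': [0.535, 0.061, 0.251], 'tool_rot': [3.138, 0.003, 1.547], 'ft_force': [-0.24, -0.112, 0.825], 'grip_width': 0.094}
d [ 0.004 -0.003 -1.   ] tail [0.5351 0.0608 0.186 ]
('0.005 -0.001 1.547 0.547 -0.610 0.436', 'rot 89deg rows>=8.3')
```

Call:
play_rows(deltas="0 0 1.547 0.55 -0.61 0.44 0;0 0 1.547 0.55 -0.61 0.44 0;0 0 1.547 0.55 -0.61 0.44 0;0 0 1.547 0.55 -0.61 0.44 0;0 0 1.547 0.55 -0.61 0.44 0;0 0 1.547 0.55 -0.61 0.44 0;0 0 1.547 0.55 -0.61 0.44 0;0 0 1.547 0.55 -0.61 0.44 0;0 0 1.547 0.55 -0.61 0.44 0;0 0 1.547 0.55 -0.61 0.44 0;0 0 1.547 0.55 -0.61 0.44 0;0 0 1.547 0.55 -0.61 0.44 0")

```text
t: 31.0
tool_pos: [0.5205, 0.0744, 0.2395]
tool_rot: [3.14, -0.002, -0.001]
ft_force: [0.0, -0.2, -0.5]
grip_width: 0.094
finger_force: 0.0
```

```bash
python3 - <<'E'
from st import *
o=st()
c=cap(bot,"wrist"); pickle.dump(c,open("wF2.pkl","wb")); im=c["img"]
hsv=cv2.cvtColor(im,cv2.COLOR_RGB2HSV)
m=cv2.inRange(hsv,(18,110,40),(38,255,255)); m[340:]=0
cs=max(cv2.findContours(m,0,2)[0],key=cv2.contourArea); x,y,w,h=cv2.boundingRect(cs); print("yellow box",x,y,w,h)
sub=im[y-4:y+h+24,x-6:x+w+6]
lab=hsv[y-4:y+h+24,x-6:x+w+6]
# coarse map: Y yellow, d dark, w light
for i in range(0,sub.shape[0],4):
    print(y-4+i,"".join("Y" if 18<=a[0]<=38 and a[1]>110 else ("#" if a[2]<40 else "d" if a[2]<75 else ".") for a in lab[i,::2]))
E
```

```text
{'joint_positions': [0.497, 0.298, -0.835, 1.8, 0.243, 1.148, -1.988], 'tool_pos': [0.521, 0.074, 0.239], 'tool_rot': [3.14, -0.002, -0.001], 'ft_force': [0.018, -0.247, -0.521], 'grip_width': 0.094}
d [ 0.002 -0.001 -1.   ] tail [0.5207 0.0744 0.1745]
yellow box 268 94 109 166
90 .............................................................
94 ....YYYYYYY..................................................
98 ....YYYYYYYYYYYYYYYYYYYYYYYYYYYYYYYYYYYYYYYYYYYYYYYYYYYYYY...
102 ....YYYYYYYYYYYYYYYYYYYYYYYYYYYYYYYYYYYYYYYYYYYYYYYYYYYYYY...
106 ....YYYYYYYYYYYYYYYYYYYYYYYYYYYYYYYYYYYYYYYYYYYYYYYYYYYYYY...
110 ....YYYYYYYYYYYYYYYYYYYYYYYYYYYYYYYYYYYYYYYYYYYYYYYYYYYYY....
114 ....YYYYYYYYYYYYYYYYYYYYYYYYYYYYYYYYYYYYYYYYYYYYYYYYYYYYY....
118 ....YYYYYYYYYYYYYYYYYYYYYYYYYYYYYYYYYYYYYYYYYYYYYYYYYYYYY....
122 ....YYYYYYYYdd#ddddddddddddddddddd....YYYYY.YYYYYYYYYYYYY....
126 ....YYYYYYYYdd#dddddddddddddddddddddddddddd.........YYYYY....
130 ....YYYYYYYYdd#ddddddddddddddddddddddddddddddddddddYYYYYY....
134 ....YYYYYYYYdd#ddddddddddddddddddddddddddddddddddddYYYYYY....
138 ....YYYYYYYYdd#ddddddddddddd
[... 1709 characters left out ...]
................................Y.......
246 .....................................................Y.......
250 .....................................................Y.......
254 ....................................................YY.......
258 ..................................YY.YYYYYYYYYYY.YYYYY.......
262 .............................................................
266 .............................................................
270 .............................................................
274 .............................................................
278 .............................................................
282 .............................................................
```

```bash
python3 - <<'E'
from st import *
c=pickle.load(open("wF2.pkl","rb")); im=c["img"]; S=cv2.cvtColor(im,cv2.COLOR_RGB2HSV)[:,:,1].astype(int); g=im.max(2)
for v in (128,150,170): print(v,"val",g[v,280:296].tolist(),"S",S[v,280:296].tolist())
for u in (288,300,320,340,356): print(u,"tail",S[118:134,u].tolist(),"head",S[210:222,u].tolist())
print("flange end col287",g[166:186,287].tolist())
for v in (140,205): print("right",v,S[v,352:370].tolist())
for n,p,z in(("lipin L",(274,240.5),.017),("lipin R",(360,240.5),.017),("tray TL",(268,95),.012),("TR",(376.5,99),.012),("BR",(367,260),.012)): print(n,onz(c,*p,z).round(4))
E
```

```text
128 val [155, 155, 153, 134, 78, 55, 54, 54, 49, 32, 21, 28, 44, 56, 57, 56] S [176, 174, 175, 173, 131, 28, 9, 9, 10, 16, 24, 9, 12, 14, 13, 9]
150 val [155, 154, 144, 112, 73, 54, 54, 55, 49, 30, 21, 28, 45, 55, 56, 55] S [176, 176, 177, 173, 126, 28, 19, 14, 16, 17, 24, 27, 23, 14, 18, 14]
170 val [122, 122, 121, 108, 70, 43, 41, 42, 37, 24, 19, 30, 45, 54, 55, 55] S [180, 182, 183, 177, 138, 42, 12, 18, 21, 11, 0, 17, 17, 14, 14, 9]
288 tail [144, 52, 16, 16, 5, 5, 10, 5, 5, 15, 10, 20, 10, 10, 15, 10] head [48, 44, 48, 48, 48, 67, 139, 156, 157, 158, 154, 159]
300 tail [175, 173, 164, 98, 22, 13, 14, 18, 14, 9, 9, 14, 14, 14, 14, 9] head [38, 33, 38, 38, 42, 57, 123, 155, 162, 164, 166, 164]
320 tail [174, 173, 173, 151, 60, 13, 13, 9, 14, 13, 9, 14, 13, 9, 13, 18] head [83, 41, 34, 31, 30, 36, 64, 156, 169, 176, 175, 176]
340 tail [174, 174, 174, 170, 122, 33, 9, 13, 9, 13, 9, 13, 9, 9, 14, 13] head [24, 23, 23, 18, 18, 18, 34, 133, 172, 180, 177, 183]
356 tail [150, 150, 150, 149, 127, 46, 16, 14, 14, 17, 15, 12, 11, 13, 13, 13] head [12, 12, 12, 6, 12, 13, 13, 65, 163, 181, 183, 185]
flange end col287 [41, 41, 41, 41, 42, 42, 41, 42, 40, 40, 43, 70, 82, 83, 83, 83, 84, 85, 84, 87]
right 140 [13, 17, 18, 18, 17, 17, 17, 17, 17, 17, 25, 89, 159, 172, 172, 171, 170, 172]
right 205 [18, 23, 24, 19, 12, 24, 12, 33, 134, 177, 180, 178, 177, 177, 178, 179, 168, 160]
lipin L [0.4969 0.1276 0.017 ]
lipin R [0.4969 0.0339 0.017 ]
tray TL [0.6456 0.1292 0.012 ]
TR [0.6419 0.0204 0.012 ]
BR [0.4732 0.025  0.012 ]
```

```bash
python3 - <<'E'
from st import *
c=pickle.load(open("wF2.pkl","rb"))
for n,p,z in(("f1",(286.8,119),.044),("f2",(286.6,177),.044),("headL",(290,216),.009),("headR",(355,217),.009),("R1",(363,140),.009),("R2",(359.8,205),.009),("tail",(340,122.3),.009)): print(n,onz(c,*p,z).round(4))
o=bot.get_obs()
E
```

```text
f1 [0.6207 0.1081 0.044 ]
f2 [0.5671 0.1096 0.044 ]
headL [0.5225 0.1102 0.009 ]
headR [0.5214 0.0392 0.009 ]
R1 [0.6023 0.0326 0.009 ]
R2 [0.5345 0.0343 0.009 ]
tail [0.6198 0.0567 0.009 ]
```

Call:
play_rows(deltas="0 0 0.026 1 -0.5 2.4 0;0 0 0.026 2 -1 4.8 0;0 0 0.026 2.86 -1.38 6.6 0;0 0 0.026 2.86 -1.38 7.8 0;0 0 0.026 2.86 -1.38 8.78 0;0 0 0.026 2.86 -1.38 8.78 100;0 0 0.026 2.86 -1.38 8.78 255;0 0 0.026 2.86 -1.38 8.78 255;0 0 0.026 2.86 -1.38 8.78 255;0 0 0.026 2.86 -1.38 8.78 255;0 0 0.026 2.86 -1.38 8.78 255;0 0 0.026 2.86 -1.38 8.78 255;0 0 0.026 2.86 -1.38 8.78 255;0 0 0.026 2.86 -1.38 8.78 255;0 0 0.026 2.86 -1.38 8.78 255;0 0 0.026 2.86 -1.38 8.78 255", grip_force=15)

```text
t: 33.05
tool_pos: [0.5925, 0.1087, 0.0199]
tool_rot: [3.141, -0.002, -0.027]
ft_force: [0.1, 0.6, -0.5]
grip_width: 0.0048
finger_force: 15.0
```

Call:
play_rows(deltas="0 0 0 -0.4 0 0 255;0 0 0 -0.8 0 0 255;0 0 0 -1.2 0 0 255;0 0 0 -1.4 0 0 255;0 0 0 -1.5 0 0 255;0 0 0 -1.58 0 0 255;0 0 0 -1.64 0 0 255;0 0 0 -1.7 0 0 255;0 0 0 -1.7 0 0 255")

```text
t: 34.17
tool_pos: [0.5509, 0.1099, 0.0202]
tool_rot: [3.141, -0.003, -0.027]
ft_force: [4.4, 0.4, -0.7]
grip_width: 0.0045
finger_force: 15.0
```

Call:
play_rows(deltas="0 0 0 -0.06 0 0 255;0 0 0 -0.12 0 0 255;0 0 0 -0.12 0 0 255")

```text
t: 34.55
tool_pos: [0.5501, 0.1101, 0.0211]
tool_rot: [-3.141, -0.007, -0.028]
ft_force: [14.1, -0.7, 2.7]
grip_width: 0.0051
finger_force: 15.0
```

```bash
python3 - <<'E'
from st import *
o=st()
E
```

```text
{'joint_positions': [0.259, 0.643, -0.662, 1.893, 0.551, 0.787, -2.304], 'tool_pos': [0.55, 0.11, 0.021], 'tool_rot': [-3.141, -0.007, -0.028], 'ft_force': [14.099, -0.668, 2.717], 'grip_width': 0.005}
d [ 0.007  0.    -1.   ] tail [ 0.5505  0.1101 -0.0439]
```

Call:
play_rows(deltas="0 0 0 -0.08 0 0 220;0 0 0 -0.08 0 0 150;0 0 0 -0.08 0 0 120;0 0 0 -0.08 0 0 120;0 0 0 0 0 -1 120;0 0 0 0 0 -3 60;0 0 0 0 0 -5.5 0;0 0 0 -0.6 1 -8 0;0 0 -0.027 -1.2 3 -10 0;0 0 -0.027 -1.2 4.4 -10.4 0;0 0 -0.027 -1.2 4.4 -10.4 0;0 0 -0.027 -1.2 4.4 -10.4 0")

```text
t: 36.05
tool_pos: [0.5134, 0.0014, 0.2797]
tool_rot: [3.141, -0.001, -0.0]
ft_force: [-0.8, 0.0, -0.3]
grip_width: 0.0941
finger_force: 0.0
```

```bash
python3 - <<'E'
from st import *
o=st()
c=cap(bot,"wrist"); pickle.dump(c,open("wE.pkl","wb")); hsv=cv2.cvtColor(c["img"],cv2.COLOR_RGB2HSV)
def A(a): return "Y" if 15<=a[0]<=40 and a[1]>110 else "B" if 95<=a[0]<=130 and a[1]>110 else "#" if a[2]<40 else "d" if a[2]<75 else "."
for v in range(70,290,5): print(v,"".join(A(a) for a in hsv[v,180:440:2]))
E
```

```text
{'joint_positions': [0.672, 0.23, -0.851, 1.774, 0.185, 1.219, -1.801], 'tool_pos': [0.513, 0.001, 0.28], 'tool_rot': [3.141, -0.001, -0.0], 'ft_force': [-0.791, 0.004, -0.325], 'grip_width': 0.094}
d [ 0.001 -0.001 -1.   ] tail [0.5135 0.0013 0.2147]
70 ..................................................................................................................................
75 ..................................................................................................................................
80 ..................................................................................................................................
85 ..................................................................................................................................
90 ..................................................................................................................................
95 ..............YYYYYYYYYYYYYYYYYYYYYYYYYYYYYYYYYYYYYYYYYYYYYYYYYY..................................................................
100 ..............YYYYYYYYYYYYYYYYYYYYYYYYYY
[... 4385 characters left out ...]
.........................
265 ..................................................................................................................................
270 ..................................................................................................................................
275 ..................................................................................................................................
280 ...............................................................................................................d..................
285 .......................d.......................................................................................d#d......ddddd.....
```

```bash
python3 - <<'E'
from st import *
c=pickle.load(open("wE.pkl","rb")); hsv=cv2.cvtColor(c["img"],cv2.COLOR_RGB2HSV).astype(int); S=hsv[:,:,1]
for n,cols,lc in(("Y",(250,270,290),(190+ 36,280)),("B",(360,370,390,405),(380,396))):
    for u in cols:
        s=S[140:180,u]; v=140+np.argmax(s<90); frac=(s[v-141]-90)/(s[v-141]-s[v-140]); vt=v-1+frac
        print(n,u,"tail v",round(vt,2),onz(c,u,vt,.009).round(4))
for u in (222,270,380,392): print("lip",u,S[222:246,u].tolist())
for u in (230,270,360,400): print("far",u,S[88:114,u].tolist())
E
```

```text
Y 250 tail v 154.87 [0.5793 0.0851 0.009 ]
Y 270 tail v 155.36 [0.5788 0.0621 0.009 ]
Y 290 tail v 155.64 [0.5785 0.0391 0.009 ]
B 360 tail v 167.8 [ 0.5648 -0.0419  0.009 ]
B 370 tail v 168.11 [ 0.5644 -0.0535  0.009 ]
B 390 tail v 168.16 [ 0.5643 -0.0768  0.009 ]
B 405 tail v 168.25 [ 0.5642 -0.0942  0.009 ]
lip 222 [169, 174, 175, 154, 68, 15, 14, 17, 18, 17, 17, 17, 18, 18, 18, 17, 17, 20, 35, 59, 52, 32, 28, 26]
lip 270 [159, 155, 153, 153, 149, 107, 56, 42, 42, 44, 42, 42, 39, 44, 42, 44, 39, 39, 42, 53, 60, 64, 49, 41]
lip 380 [14, 15, 17, 14, 38, 133, 163, 162, 164, 164, 164, 162, 162, 164, 171, 185, 184, 75, 11, 13, 14, 16, 14, 14]
lip 392 [17, 14, 14, 14, 8, 112, 159, 167, 163, 163, 164, 165, 166, 166, 173, 198, 184, 75, 11, 12, 16, 14, 14, 16]
far 230 [41, 41, 40, 47, 99, 160, 174, 174, 170, 176, 173, 172, 171, 172, 172, 172, 171, 171, 172, 173, 171, 174, 172, 173, 171, 171]
far 270 [43, 43, 41, 41, 43, 84, 152, 175, 178, 181, 180, 174, 174, 176, 175, 176, 173, 176, 176, 176, 176, 175, 176, 175, 176, 177]
far 360 [6, 6, 8, 8, 8, 9, 6, 9, 8, 9, 11, 11, 12, 14, 14, 12, 12, 12, 12, 7, 82, 160, 162, 170, 169, 165]
far 400 [12, 12, 11, 9, 11, 9, 9, 9, 9, 9, 9, 9, 9, 9, 8, 8, 8, 6, 6, 9, 74, 162, 165, 171, 169, 166]
```

```bash
python3 - <<'E'
from st import *
c=pickle.load(open("wE.pkl","rb")); ok=True
for n,u,t,far,lip in(("Y",270,155.36,93.2,227.3),("B",390,168.16,108.2,239)):
    a,b,l=[onz(c,u,v,z)[0] for v,z in((t,.009),(far,.012),(lip,.017))]
    h1,h2=.085-(b-a)-.1,-.065+(a-l)-.1; print(n,"head x est",h1,h2); ok&=(h1+h2)/2<-.0768
print(ok)
if ok: print(bot.finish_job())
E
```

```text
Y head x est -0.08143284403736105 -0.08215503018618922
B head x est -0.08038346195848677 -0.08225932929388133
True
the job is handed in; nothing more can be done
None
```

I sorted both brackets and handed the job in at about 36 s: left-hand in the blue tray, right-hand in the yellow. Each lies flat, flange up, under the lip; my last camera check put the head edges at the end wall, within about 1.5 mm. Nothing I moved went near the bottles or the vial. The hand-in returned no verdict.

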